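Snap the bezel into a dial gauge with a hand pusher

TASK

Set the black-rimmed bezel with its clear window squarely into the open face of the dial gauge in the grey fixture and let go of it; then take the blue-handled pusher from its sloping wooden rest and, holding the pusher upright, press the bezel straight down with the pusher's white foot until it snaps fully home. Do not press the bezel in with the fingers. Finish by standing the pusher upright on its foot, well inside the black rubber mat, and leave the other things on the table where they are.

Things in the scene. Friction and masses are not known exactly. Their poses are not given: they have to be found in the camera images.
- gauge: open dial gauge, face up in a grey fixture fixed to the table (sizes in mm throughout). Origin at table height under the centre of the round case, z up. Plate 110 x 96 x 14; aluminium case 50 across, top rim 54 above the table; recess 37 bore, 19 deep, white dial at its bottom. An 8 mm stem leaves the case along +x, its top 17 below the rim.
- seat (a point): centre of the gauge case's top rim, 54 above the table, z up; the bezel's flange bears here when home. Four spring balls stand out of the recess wall 8 below the rim: they carry and centre the loose bezel with its flange underside 8 above the rim; a push of about 9 N straight down takes it 3 past them, then it snaps the rest of the way home.
- bezel: snap-in bezel, 23 high, about 45 g, standing flange up on the cork board: black knurled flange 56 across, 9 thick, flat on top with a clear window in it, over a clear plug 14 deep (lip 34 across, chamfered; neck 26). Origin at the centre of the plug's underside, z up. Yaw does not matter. The flange overhangs the case, so fingers on it pass outside the case.
- shoulder (a point): centre of the underside of the bezel's flange, 14 above the bezel's origin and 9 below its flat top; meets seat when the bezel is home
- pusher: hand pusher, 120 long, about 0.2 kg: white flat foot 50 across, 12 thick; blue round handle 20 across, from 12 to 120 above the foot's underside. Origin at that underside's centre, z along the handle to its free end. In the rest it leans 35 degrees from vertical; grip it from 62 to 120 up and lift it straight up out of the rest by 60 (not along its axis: a saddle under the handle blocks the foot).
- rest: light wooden sloping rest, fixed to the table, base 130 x 80 x 8; origin at table height, 34 below the pusher's origin. The pusher leans towards its -x (towards the robot); wooden cheeks stand beside the handle up to 60 along it
- board: cork parts board 190 x 120 x 5, fixed, on which the bezel stands; origin under its centre, z up. Board and rest may swap sides from run to run
- mat: black rubber mat 110 x 110 x 3, fixed to the table near the robot; origin under its centre, z up; the pusher goes here at the end
- ring_gauge: bystander: steel ring, 38 across, 14 high, 22 bore, on the cork board 80 to 150 mm from the bezel; leave alone
- gauge_block: bystander: small steel block 35 x 30 x 9; leave alone
- micrometer: bystander: small dark steel micrometer lying flat, about 110 long; leave alone
- screwdriver: bystander: screwdriver with red handle lying on the table, 160 long; leave alone
- oil: bystander: amber bottle with black cap, 44 across, 100 high; leave alone
- spare_gauge: bystander: complete dial gauge lying face up with its bezel on, 58 across, 30 high, NOT the one to work on; leave alone
- pot: bystander: small white ceramic bowl, 60 across, 35 high; leave alone
- weight: bystander: upright brass cylinder, 32 across, 30 high; leave alone
Mind the look-alikes: they are no part of the job. Several things have the shape of the mat; the one meant has the colours described above. What is shaped like the pusher but purple is not meant.

How it is judged (in metres and radians):
On the way, in this order (a step that is already met when the one before it is completed fails the run):
1. the bezel rests loosely in the gauge's mouth, upright (within 9 degrees) and centred within 4 mm, flange 4 to 12 mm above the rim, fingers off it (z of shoulder in the frame of seat between 0.004 and 0.012 m and horizontal distance between shoulder and seat below 0.004 m and angle between bezel's own z axis and vertical below 0.16 rad and contact force between the fingers and bezel below 0.1 N), for 0.2 s.
2. the pusher, within 15 degrees of vertical, presses the loose bezel down with over 3 N, fingers off the bezel (contact force between pusher and bezel above 3 N and angle between pusher's own z axis and vertical below 0.26 rad and horizontal distance between shoulder and seat below 0.004 m and z of shoulder in the frame of seat between 0.003 and 0.012 m and contact force between the fingers and bezel below 0.1 N).
3. the bezel is home: flange within 2 mm of the rim, centred within 3 mm, level within 4.5 degrees (z of shoulder in the frame of seat between -0.003 and 0.002 m and horizontal distance between shoulder and seat below 0.003 m and angle between bezel's own z axis and vertical below 0.08 rad), for 0.1 s.
At the end, for the whole second after the job is handed in: the bezel is home in the gauge (flange within 2 mm of the rim, centred within 3 mm, level within 4.5 degrees) and the pusher stands still and upright (within 6 degrees) on the mat, its foot's centre within 45 mm of the mat's centre (all of step 3 and angle between pusher's own z axis and vertical below 0.1 rad and horizontal distance between pusher and mat below 0.045 m and z of pusher in the frame of mat between 0 and 0.006 m and linear speed of each of pusher, bezel below 0.02 m/s); the robot touches nothing.
It fails at once if the fingers push the bezel in: they touch it with over 1 N while it is in the gauge and less than 4 mm from home (contact force between the fingers and bezel above 1 N and horizontal distance between shoulder and seat below 0.01 m and z of shoulder in the frame of seat below 0.004 m).
It fails at once if the pusher presses the bezel with over 3 N while it leans more than 15 degrees (contact force between pusher and bezel above 3 N and angle between pusher's own z axis and vertical above 0.26 rad).
It fails at once if a bystander is moved by more than 30 mm (distance of any of ring_gauge, gauge_block, micrometer, screwdriver, oil, spare_gauge, pot, weight from where it was at the start of the episode above 0.03 m).
It also fails if it takes over 58 s, if anything falls off the work surface, if the arm or the gripper's body presses on something with over 40 N, if the wrist force passes 120 N, or if a joint passes its speed limit or range.

ROBOT

A 6-joint arm with a two-finger parallel gripper is mounted at the origin on the work surface. World frame = base frame: x ahead of the robot, y to its left, z up, the work surface at z = 0. Lengths are in m, angles in degrees, forces in N, time in s.
With the tool pointing down it reaches from about 0.25 to 0.725 m from the base axis. Payload 9.7 kg.
Tool frame: the origin (TCP) lies at the very end of the fingers, on their centre line; the grasp point (between the pads) lies 19 mm behind it; z points along the fingers, y is the line along which they close (so a half turn about z gives the same grasp; the last joint's range is limited). The gripper opens to 85 mm and grips with 20 to 120 N. Pads are 22 mm wide; open, the fingers measure 114 mm over their backs; the gripper's body (76 mm by 85 mm) begins 54 mm behind the grasp point. The pads swing forward as they close: fully open they stand 13 mm farther back than shut.
Start: joints at [76.433, 4.979, 10.078, 95.1, 0, 90], TCP at [0.129, 0.535, 0.231] pointing down, gripper open.
Joint ranges: [-179.16, 179.16], [-48.56, 103.87], [-65.8, 70.77], [-126.05, 130.52], [-82.76, 87.17], [-180, 180]. Speed limits (degrees/s): [127.2, 127.2, 147.25, 180, 180, 180].

INTERFACE

Orientations are given as [roll, pitch, yaw] about the fixed x, y, z axes, in that order (R = Rz(yaw) Ry(pitch) Rx(roll)).
In Python, from workcell import telemetry, optics, workorder gives the robot as it stands.
- The arm moves only by the shell command python3 -m handwheel 'ROWS' [FORCE]. ROWS is JSON, a list of rows, each an object of numbers: "tx", "ty", "tz": the shift along the tool's x, y, z in m; "ax", "ay", "az": the turn, a rotation vector about the tool's x, y, z in degrees; "jaw": the gripper command: -1 is shut, 1 is fully open, values between are in proportion. A call has exactly 10 rows; each row shifts and turns the commanded pose from where the row before left it, along the tool's axes as they then stand; what a row does not reach is not made up. A row lasts 1/8 s, in which the tool goes at most 62.5 mm and 10.7 degrees, less where a joint would pass 70% of its speed; a pose out of reach is approached as far as the arm can. A call is refused whole if a number of a shift passes 0.0625 or a number of a turn 10.7, either way. A call with a gripper value outside its range is refused whole. The fingers move at their own pace and stop on an object; FORCE is the grip in N (left out, the last holds). Time passes only in rows, so rows that do not move let the fingers close, or fill a call up. It gives the time, the measured TCP pose, the force, the opening and the grip force at its end, in the units of the state.
- telemetry.get_obs(): the state, without advancing time (a new reading comes with each control period).
- optics.camera(name): name is "scene" or "side" or "wrist"; returns a dict with "color" (420x560x3 uint8, red, green, blue), "K" (3x3 intrinsics, pixels), "k1" (the pictures are not rectified: a ray, as slopes to the right and down, at radius r is drawn at 1 + k1 r^2 times it, then the intrinsics apply), "extrinsics" (4x4, takes a point from camera to world coordinates); the wrist camera has in their place "mount" (4x4, takes a point from camera to tool coordinates, whose origin is the TCP and whose axes are the flange's). Camera axes: x right, y down, z forward; pixel columns grow to the right and rows downward; lengths in m; the calibration is good to about 2 mm. A picture is of the moment at which its call begins: read the wrist's pose just before it. There is no depth.
- workorder.job_done(): hands the job in; it is judged then, once.
The state is a dict: "time": time; "q": joint angles; "qd": joint speeds; "joint_efforts": joint torques, N m; "ee_pos": TCP position; "tcp_rot": TCP orientation; "wrist_force": force on the tool from outside, world axes, zero at the start; "torque": the same for the moment, N m; "opening": finger opening in m; "grasp_force": force on a finger pad.
Only numpy, scipy, OpenCV 4.12 (cv2) and the standard library are available. Lean on these libraries where they do the work, as an engineer would, in place of code of your own. Each camera call takes 0.05 s, during which the arm holds its last target. There are 200 camera calls.

## Working session

There is one attempt and no reset: what is moved stays moved. The work goes in short steps, Python scripts to look and compute and a shell command to move; the robot and the scene stay as the last step left them, time stands still between calls to the robot, and variables do not carry over. Pictures are saved under pics/ and viewed, at most 10 in all, crops included, and the job is handed in when it is done.

```bash
mkdir -p pics
cat > h.py <<'E'
import numpy as np, cv2, json
from workcell import telemetry, optics, workorder
from scipy.spatial.transform import Rotation as R
def grab(name):
    o=telemetry.get_obs(); c=optics.camera(name)
    if name=='wrist':
        T=np.eye(4);T[:3,:3]=R.from_euler('xyz',o['tcp_rot'],degrees=True).as_matrix();T[:3,3]=o['ee_pos']
        E=T@np.array(c['mount'])
    else: E=np.array(c['extrinsics'])
    return dict(img=cv2.cvtColor(c['color'],cv2.COLOR_RGB2BGR),K=np.array(c['K']),k1=float(c['k1']),E=E)
def ray(c,u,v):
    K=c['K'];d=np.array([(u-K[0,2])/K[0,0],(v-K[1,2])/K[1,1]]);s=d.copy()
    for _ in range(20): s=d/(1+c['k1']*(s@s))
    return c['E'][:3,3],c['E'][:3,:3]@np.array([s[0],s[1],1])
def onz(c,u,v,z):
    o,d=ray(c,u,v);return o+d*(z-o[2])/d[2]
def proj(c,P):
    p=np.linalg.inv(c['E'])@np.r_[P,1];s=p[:2]/p[2];s=s*(1+c['k1']*(s@s))
    return c['K'][0,0]*s[0]+c['K'][0,2],c['K'][1,1]*s[1]+c['K'][1,2]
def cross(c1,p1,c2,p2):
    o,d=ray(c1,*p1);q,e=ray(c2,*p2);t=np.linalg.lstsq(np.c_[d,-e],q-o,rcond=None)[0]
    a,b=o+d*t[0],q+e*t[1];return (a+b)/2,np.linalg.norm(a-b)
E
python3 - <<'E'
from h import *
o=telemetry.get_obs();print(o['ee_pos'],o['tcp_rot'],o['opening'],o['time'])
a=grab('scene');b=grab('side')
cv2.imwrite('pics/s0.png',a['img']);cv2.imwrite('pics/d0.png',b['img'])
for c in(a,b):print(c['E'].round(3).tolist(),c['k1'],c['K'].tolist())
print(optics.camera('wrist')['mount'])
E
```

```text
[0.12896932 0.53442523 0.23059442] [-1.79924342e+02 -1.15861140e-03  1.66433038e+02] 0.08543189513104307 0.0
[[-0.888, 0.244, -0.389, 0.942], [0.459, 0.445, -0.769, 0.736], [-0.014, -0.862, -0.508, 0.557], [0.0, 0.0, 0.0, 1.0]] -0.07745342087238909 [[402.85761399596424, 0.0, 278.0228896346132], [0.0, 402.85761399596424, 212.77020596626272], [0.0, 0.0, 1.0]]
[[0.881, -0.338, 0.331, 0.127], [-0.473, -0.621, 0.625, -0.832], [-0.006, -0.707, -0.707, 0.997], [0.0, 0.0, 0.0, 1.0]] -0.013553617415195314 [[437.69005901475657, 0.0, 273.54471753104906], [0.0, 437.69005901475657, 205.21994949982295], [0.0, 0.0, 1.0]]
[[ 7.45170529e-04 -9.45742301e-01 -3.24916826e-01  8.35318159e-02]
 [ 9.99999340e-01  9.89043866e-04 -5.85413155e-04 -2.65238381e-04]
 [ 8.75006979e-04 -3.24916175e-01  9.45742414e-01 -1.42818228e-01]
 [ 0.00000000e+00  0.00000000e+00  0.00000000e+00  1.00000000e+00]]
```

View pics/s0.png

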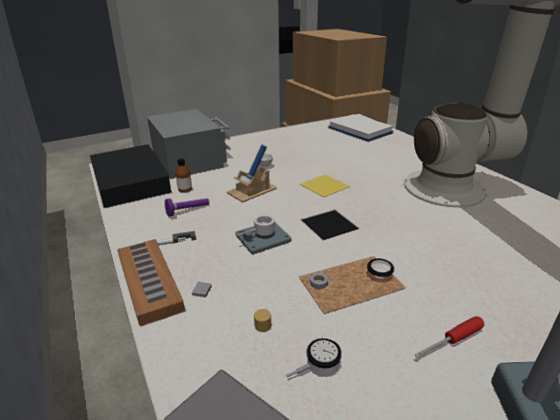

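View pics/d0.png

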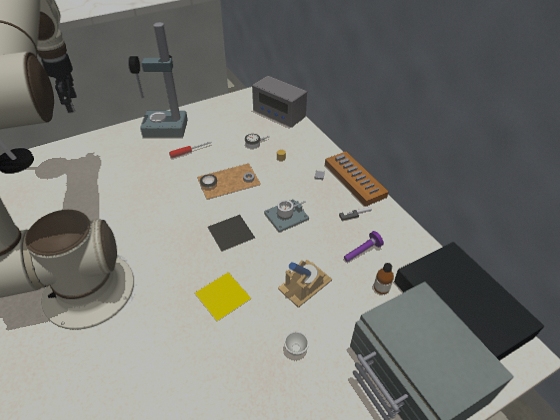

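Scene view: the bezel candidates are the black ring on cork (380,268), the spare gauge (323,352) and the steel ring (319,280). I choose (380,268). Mat: black (330,224), not yellow (324,185) or the black slab (130,172). Pusher: blue (258,160), not purple (187,206). The gauge is at (264,226). In the side view the bezel is at (208,181), gauge (286,208), mat (231,232) and pusher (300,270).

Run:
```python
from h import *
a=grab('scene');b=grab('side')
for n,p,q,z in [('bezel',(380,267),(208,180),.028),('gauge',(264,221),(286,207),.054),('mat',(330,224),(231,232),.003),('ring',(319,279),(248,176),.019),('spare',(323,350),(252,140),.03),('oil',(183,162),(386,268),.1)]:
    print(n,onz(a,*p,z).round(4),onz(b,*q,z).round(4),[x.round(4) if hasattr(x,'round') else x for x in cross(a,p,b,q)])
for n,c,(x0,x1,y0,y1) in (('a',a,(225,280,135,205)),('b',b,(270,340,250,310))):
    hsv=cv2.cvtColor(c['img'],cv2.COLOR_BGR2HSV);m=cv2.inRange(hsv,(100,120,40),(125,255,255));mm=m*0;mm[y0:y1,x0:x1]=m[y0:y1,x0:x1]
    ys,xs=np.nonzero(mm);d=np.c_[xs,ys].astype(float);k=cv2.fitLine(d.astype(np.float32),cv2.DIST_L2,0,.01,.01).ravel()
    t=(d-k[2:])@k[:2];print(n,len(xs),k.round(3),(k[2:]+k[:2]*t.min()).round(1),(k[2:]+k[:2]*t.max()).round(1))
s=lambda c,x0,x1,y0,y1,w:cv2.resize(c['img'][y0:y1,x0:x1],(400,400),interpolation=cv2.INTER_CUBIC)
cv2.imwrite('pics/c1.png',np.vstack([np.hstack([s(a,220,300,130,210,0),s(b,260,340,230,310,0)])]))
```

```text
bezel [0.4509 0.2379 0.028 ] [0.4445 0.2322 0.028 ] [array([0.4465, 0.235 , 0.0246]), np.float64(0.0023)]
gauge [ 0.603  -0.0074  0.054 ] [ 0.5973 -0.0242  0.054 ] [array([ 0.5995, -0.018 ,  0.0473]), np.float64(0.0024)]
mat [0.4253 0.0123 0.003 ] [0.4242 0.0062 0.003 ] [array([0.4241, 0.0089, 0.0006]), np.float64(0.002)]
ring [0.5784 0.2003 0.019 ] [0.5743 0.196  0.019 ] [array([0.576 , 0.1982, 0.0165]), np.float64(0.0015)]
spare [0.6764 0.3675 0.03  ] [0.6696 0.3578 0.03  ] [array([0.6732, 0.364 , 0.0246]), np.float64(0.0013)]
oil [ 0.6995 -0.3444  0.1   ] [ 0.69   -0.3741  0.1   ] [array([ 0.695 , -0.3689,  0.0902]), np.float64(0.0021)]
a 146 [  0.409  -0.913 256.89  160.466] [249.2 177.6] [263.5 145.7]
b 31 [  0.87   -0.494 292.064 265.355] [289.5 266.8] [294.9 263.8]
```

View pics/c1.png

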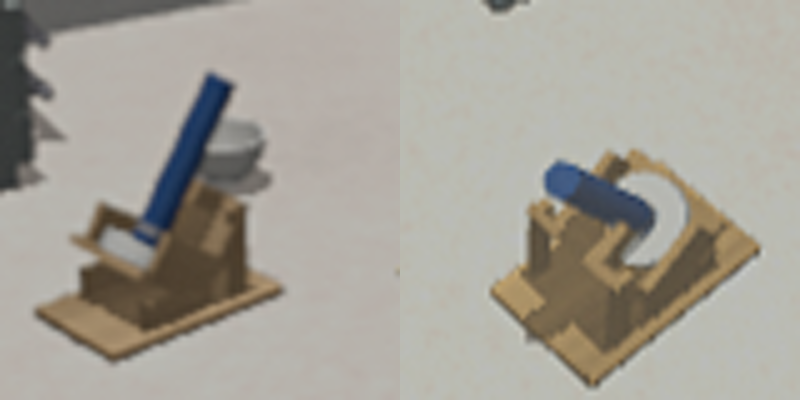

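Crop: the blue pusher leans in its rest. Handle top is at scene (264,145.6) and side (292,266). I took base corners for the rest's yaw.

```bash
cat >> h.py <<'E'
def go(P,rpy=None):
    "tool-frame shift and rotation vector from the measured pose to the wanted one"
    o=telemetry.get_obs();A=R.from_euler('xyz',o['tcp_rot'],degrees=True)
    s=A.inv().apply(np.array(P)-o['ee_pos']);r=None
    if rpy is not None: r=(A.inv()*R.from_euler('xyz',rpy,degrees=True)).as_rotvec(degrees=True).round(2)
    print('shift mm',(s*1e3).round(1),'turn',r,'pos',np.round(o['ee_pos'],4),np.round(o['tcp_rot'],2),'F',np.round(o['wrist_force'],1),'open',round(o['opening'],4),'t',o['time'])
E
python3 - <<'E'
from h import *
a=grab('scene');b=grab('side')
print('top',cross(a,(264,145.6),b,(292,266)))
print('baseS',[onz(a,*p,.008)[:2].round(3) for p in((227.6,192.4),(242.4,202),(276.4,188))])
print('baseD',[onz(b,*p,.008)[:2].round(3) for p in((278.4,288.4),(298.4,307),(332,279.6))])
go((.446,.235,.13),(180,0,166.4))
E
```

```text
top (array([ 0.47230542, -0.27435963,  0.12994588]), np.float64(0.00035098375659550096))
baseS [array([ 0.597, -0.272]), array([ 0.581, -0.197]), array([ 0.458, -0.228])]
baseD [array([ 0.451, -0.243]), array([ 0.469, -0.318]), array([ 0.594, -0.288])]
shift mm [-378.4 -216.8  101.2] turn [-0.02 -0.    0.03] pos [0.129  0.5346 0.2311] [-179.98   -0.    166.43] F [-0.5  0.5  0.2] open 0.0857 t 0.35
```

```bash
python3 -m handwheel '[{"tx":-0.042,"ty":-0.024,"tz":0.011,"jaw":1},{"tx":-0.042,"ty":-0.024,"tz":0.011},{"tx":-0.042,"ty":-0.024,"tz":0.011},{"tx":-0.042,"ty":-0.024,"tz":0.011},{"tx":-0.042,"ty":-0.024,"tz":0.011},{"tx":-0.042,"ty":-0.024,"tz":0.011},{"tx":-0.042,"ty":-0.024,"tz":0.011},{"tx":-0.042,"ty":-0.024,"tz":0.011},{"tx":-0.042,"ty":-0.024,"tz":0.011},{}]'
python3 - <<'E'
from h import *
w=grab('wrist');np.save('w1.npy',w,allow_pickle=True);cv2.imwrite('pics/w1.png',w['img'])
print(proj(w,(.446,.235,.028)))
go((.446,.235,.13),(180,0,166.4))
E
```

```text
(np.float64(151.8799969686175), np.float64(399.4674211344769))
shift mm [-378.4 -216.9  101.2] turn [-0.01 -0.    0.03] pos [0.129  0.5346 0.2312] [-179.99   -0.    166.43] F [0.3 0.1 0.1] open 0.0853 t 0.4$[0]: bad value
```

View pics/w1.png

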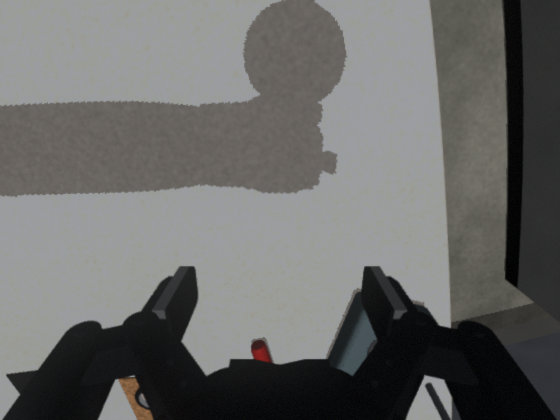

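The wrist picture shows the arm has not moved (bare table, fingertips at about (185,270) and (375,270)), so the rows were refused. I'll write all the keys.

```bash
python3 -m handwheel '[{"tx":-0.042,"ty":-0.024,"tz":0.011,"ax":0,"ay":0,"az":0,"jaw":1},{"tx":-0.042,"ty":-0.024,"tz":0.011,"ax":0,"ay":0,"az":0,"jaw":1},{"tx":-0.042,"ty":-0.024,"tz":0.011,"ax":0,"ay":0,"az":0,"jaw":1},{"tx":-0.042,"ty":-0.024,"tz":0.011,"ax":0,"ay":0,"az":0,"jaw":1},{"tx":-0.042,"ty":-0.024,"tz":0.011,"ax":0,"ay":0,"az":0,"jaw":1},{"tx":-0.042,"ty":-0.024,"tz":0.011,"ax":0,"ay":0,"az":0,"jaw":1},{"tx":-0.042,"ty":-0.024,"tz":0.011,"ax":0,"ay":0,"az":0,"jaw":1},{"tx":-0.042,"ty":-0.024,"tz":0.011,"ax":0,"ay":0,"az":0,"jaw":1},{"tx":-0.042,"ty":-0.024,"tz":0.011,"ax":0,"ay":0,"az":0,"jaw":1},{"tx":0,"ty":0,"tz":0,"ax":0,"ay":0,"az":0,"jaw":1}]'
python3 - <<'E'
from h import *
w=grab('wrist');np.save('w1.npy',w,allow_pickle=True);cv2.imwrite('pics/w2.png',w['img'])
print(proj(w,(.446,.235,.028)))
go((.446,.235,.13),(180,0,166.4))
E
```

```text
time: 1.65
ee_pos: [0.4471, 0.2338, 0.1312]
tcp_rot: [-179.9, -0.1, 166.2]
wrist_force: [-0.5, -0.3, -0.5]
opening: 0.0858
grasp_force: 0.0
(np.float64(280.7989558081968), np.float64(206.61017195058272))
shift mm [0.2 0.  1.8] turn [-0.03 -0.05 -0.13] pos [0.4462 0.2349 0.1318] [-1.7997e+02 -5.0000e-02  1.6627e+02] F [ 0.9 -0.3 -0.5] open 0.0854 t 1.7
```

View pics/w2.png

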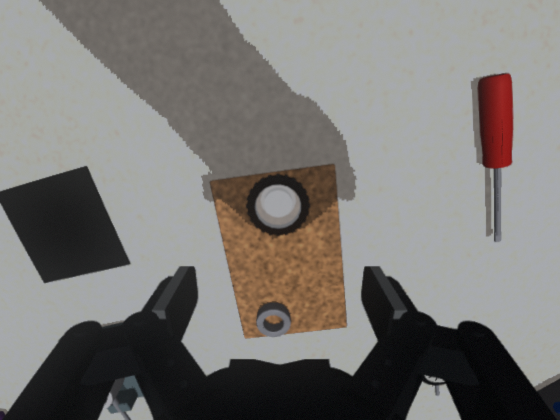

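Wrist view: bezel (black knurled, clear window) at (278,204) on the cork, confirmed; steel ring at (274,322), black mat at (65,225).

Run:
```python
from h import *
w=np.load('w1.npy',allow_pickle=True).item()
g=w['img'].max(2)
for n,(x0,x1,y0,y1),z in(('bezel',(235,322,165,246),.028),('mat',(0,140,155,295),.003)):
    m=np.zeros_like(g);m[y0:y1,x0:x1]=(g[y0:y1,x0:x1]<55)*255
    c=max(cv2.findContours(m,0,2)[0],key=cv2.contourArea)
    if n=='bezel':
        e=cv2.fitEllipse(cv2.convexHull(c));print(e);p=e[0];r=np.mean(e[1])/2
        print(np.linalg.norm(onz(w,p[0]+r,p[1],z)-onz(w,p[0]-r,p[1],z)))
        print(onz(w,*p,z),onz(w,*p,.0235))
    else:
        q=cv2.boxPoints(cv2.minAreaRect(c));P=np.array([onz(w,*k,z) for k in q]);print(q,P.mean(0),np.linalg.norm(P-np.roll(P,1,0),axis=1))
P=onz(w,*e[0],.027)if 0 else None
```

```text
((277.6527404785156, 204.271240234375), (61.21036911010742, 63.318016052246094), 81.99067687988281)
0.055209619121657956
[0.44321617 0.23280705 0.028     ] [0.44462732 0.2324274  0.0235    ]
[[ -3.765379 193.57745 ]
 [ 81.21501  155.58621 ]
 [129.02953  262.53973 ]
 [ 44.049133 300.53098 ]] [0.42688473 0.00270166 0.003     ] [0.13073711 0.10940393 0.11769166 0.12496637]
```

```bash
python3 -m handwheel '[{"tx":0.0016,"ty":-0.0028,"tz":0.02,"ax":0,"ay":0,"az":0,"jaw":1},{"tx":0,"ty":0,"tz":0.025,"ax":0,"ay":0,"az":0,"jaw":1},{"tx":0,"ty":0,"tz":0.025,"ax":0,"ay":0,"az":0,"jaw":1},{"tx":0,"ty":0,"tz":0.025,"ax":0,"ay":0,"az":0,"jaw":1},{"tx":0,"ty":0,"tz":0.02,"ax":0,"ay":0,"az":0,"jaw":1},{"tx":0,"ty":0,"tz":0.012,"ax":0,"ay":0,"az":0,"jaw":1},{"tx":0,"ty":0,"tz":0,"ax":0,"ay":0,"az":0,"jaw":0},{"tx":0,"ty":0,"tz":0,"ax":0,"ay":0,"az":0,"jaw":-1},{"tx":0,"ty":0,"tz":0,"ax":0,"ay":0,"az":0,"jaw":-1},{"tx":0,"ty":0,"tz":0,"ax":0,"ay":0,"az":0,"jaw":-1}]' 40
```

```text
time: 2.95
ee_pos: [0.4442, 0.2341, 0.0065]
tcp_rot: [179.9, 0.1, 166.4]
wrist_force: [-2.1, 1.3, 6.7]
opening: 0.0544
grasp_force: 42.4
```

```bash
python3 -m handwheel '[{"tx":0,"ty":0,"tz":-0.015,"ax":0,"ay":0,"az":0,"jaw":-1},{"tx":0,"ty":0,"tz":-0.045,"ax":0,"ay":0,"az":0,"jaw":-1},{"tx":0,"ty":0,"tz":-0.045,"ax":0,"ay":0,"az":0,"jaw":-1},{"tx":-0.035,"ty":-0.034,"tz":-0.045,"ax":0,"ay":0,"az":0,"jaw":-1},{"tx":-0.035,"ty":-0.034,"tz":0,"ax":0,"ay":0,"az":0,"jaw":-1},{"tx":-0.035,"ty":-0.034,"tz":0,"ax":0,"ay":0,"az":0,"jaw":-1},{"tx":-0.035,"ty":-0.034,"tz":0,"ax":0,"ay":0,"az":0,"jaw":-1},{"tx":-0.035,"ty":-0.034,"tz":0,"ax":0,"ay":0,"az":0,"jaw":-1},{"tx":-0.035,"ty":-0.034,"tz":0,"ax":0,"ay":0,"az":0,"jaw":-1},{"tx":0,"ty":0,"tz":0,"ax":0,"ay":0,"az":0,"jaw":-1}]'
python3 - <<'E'
from h import *
w=grab('wrist');np.save('w2.npy',w,allow_pickle=True);cv2.imwrite('pics/w3.png',w['img'])
go((.5995,-.018,.155),(180,0,166.4))
E
```

```text
time: 4.2
ee_pos: [0.5994, -0.0143, 0.1528]
tcp_rot: [-180.0, 0.0, 166.2]
wrist_force: [-0.7, -0.2, -0.4]
opening: 0.0542
grasp_force: 42.4
shift mm [-2.1 -4.8 -2. ] turn [-0.   -0.02 -0.11] pos [ 0.5986 -0.0129  0.153 ] [-1.8000e+02 -2.0000e-02  1.6629e+02] F [-0.2 -0.8 -0.7] open 0.0541 t 4.25
```

View pics/w3.png

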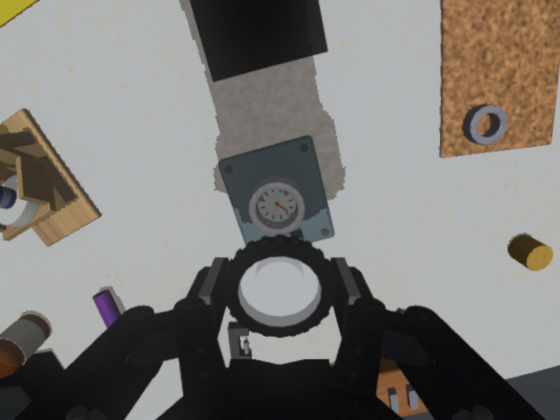

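Wrist view: open gauge with its dial at about (277,204), and the bezel in the fingers with its window at about (280,290), level.

Run:
```python
from h import *
w=np.load('w2.npy',allow_pickle=True).item();img=w['img']
g=cv2.cvtColor(img,cv2.COLOR_BGR2GRAY)
s=4;c=cv2.resize(g[165:250,230:325],None,fx=s,fy=s,interpolation=cv2.INTER_CUBIC)
h=cv2.HoughCircles(c,cv2.HOUGH_GRADIENT,1,5,param1=80,param2=25,minRadius=60,maxRadius=140)
for x,y,r in h[0][:8]:
    u,v=x/s+230-.375,y/s+165-.375
    print('circ',round(u,1),round(v,1),round(r/s,1),onz(w,u,v,.054).round(4),'diam@54',round(2*r/s/w['K'][0,0]*(w['E'][:3,3]-onz(w,u,v,.054))@-w['E'][:3,2],4),'@35',onz(w,u,v,.035).round(4))
m=np.zeros_like(g);m[240:335,225:335]=(g[240:335,225:335]>95)*255
m=cv2.morphologyEx(m,cv2.MORPH_OPEN,np.ones((5,5)))
k=max(cv2.findContours(m,0,2)[0],key=cv2.contourArea);e=cv2.fitEllipse(cv2.convexHull(k));print(e)
T=telemetry.get_obs();A=R.from_euler('xyz',T['tcp_rot'],degrees=True)
for d in(.018,.0225):
    P=onz(w,*e[0],T['ee_pos'][2]+d);L=onz(w,e[0][0]-e[1][1]/2,e[0][1],T['ee_pos'][2]+d);print(d,P.round(4),'tool',A.inv().apply(P-T['ee_pos']).round(4),'radius',np.linalg.norm(L-P).round(4))
col=[(y,int(g[y,270])) for y in range(228,350,2)];print(col)
cv2.imwrite('pics/c2.png',c)
```

```text
Traceback (most recent call last):
TypeError: 'NoneType' object is not subscriptable
```

Run:
```python
from h import *
w=np.load('w2.npy',allow_pickle=True).item();img=w['img']
g=cv2.cvtColor(img,cv2.COLOR_BGR2GRAY)
s=4;c=cv2.resize(img[165:250,230:325],None,fx=s,fy=s,interpolation=cv2.INTER_CUBIC)
gg=cv2.GaussianBlur(cv2.createCLAHE(4).apply(cv2.cvtColor(c,6)),(7,7),0)
h=cv2.HoughCircles(gg,cv2.HOUGH_GRADIENT,2,4,param1=60,param2=20,minRadius=55,maxRadius=140)
for x,y,r in ([] if h is None else h[0][:8]):
    u,v=x/s+230-.375,y/s+165-.375
    P=onz(w,u,v,.054);print('circ',round(u,1),round(v,1),round(r/s,1),P.round(4),'diam@54',(2*r/s/w['K'][0,0]*((P-w['E'][:3,3])@w['E'][:3,2])).round(4),'@35',onz(w,u,v,.035).round(4))
m=np.zeros_like(g);m[240:335,225:335]=(g[240:335,225:335]>95)*255
m=cv2.morphologyEx(m,cv2.MORPH_OPEN,np.ones((5,5)))
k=max(cv2.findContours(m,0,2)[0],key=cv2.contourArea);e=cv2.fitEllipse(cv2.convexHull(k));print(e)
T=telemetry.get_obs();A=R.from_euler('xyz',T['tcp_rot'],degrees=True)
for d in(.018,.0225):
    P=onz(w,*e[0],T['ee_pos'][2]+d);L=onz(w,e[0][0]-e[1][1]/2,e[0][1],T['ee_pos'][2]+d);print(d,P.round(4),'tool',A.inv().apply(P-T['ee_pos']).round(4),'radius',np.linalg.norm(L-P).round(4))
print([(y,int(g[y,262])) for y in range(228,350,3)]);print([(y,int(g[y,277])) for y in range(165,235,2)]);print([(x,int(g[204,x])) for x in range(235,325,2)])
cv2.imwrite('pics/c2.png',c)
```

```text
circ 276.4 210.4 28.0 [ 0.5994 -0.0173  0.054 ] diam@54 0.0492 @35 [ 0.6058 -0.0191  0.035 ]
circ 276.9 209.4 27.0 [ 0.5986 -0.0166  0.054 ] diam@54 0.0472 @35 [ 0.605  -0.0184  0.035 ]
circ 276.4 207.4 21.5 [ 0.5967 -0.0166  0.054 ] diam@54 0.0376 @35 [ 0.6029 -0.0183  0.035 ]
circ 279.4 207.9 24.2 [ 0.5978 -0.0142  0.054 ] diam@54 0.0424 @35 [ 0.6041 -0.0157  0.035 ]
circ 273.4 207.9 24.2 [ 0.5966 -0.0193  0.054 ] diam@54 0.0422 @35 [ 0.6027 -0.0212  0.035 ]
circ 280.4 209.4 23.7 [ 0.5994 -0.0136  0.054 ] diam@54 0.0415 @35 [ 0.6058 -0.0151  0.035 ]
circ 276.9 208.4 21.2 [ 0.5977 -0.0164  0.054 ] diam@54 0.037 @35 [ 0.604  -0.0181  0.035 ]
circ 274.4 208.4 25.2 [ 0.5972 -0.0185  0.054 ] diam@54 0.0441 @35 [ 0.6034 -0.0204  0.035 ]
((279.1236267089844, 290.8429870605469), (69.61936950683594, 82.12113952636719), 89.71824645996094)
0.018 [ 0.602  -0.0152  0.171 ] tool [-0.0038 -0.0015 -0.018 ] radius 0.0207
0.0225 [ 0.5989 -0.0145  0.1755] tool [-0.0007 -0.0015 -0.0225] radius 0.0199
[(228, 110), (231, 102), (234, 102), (237, 43), (240, 33), (243, 37), (246, 32), (249, 31), (252, 32),
[... 597 characters left out ...]
 (203, 65), (205, 74), (207, 103), (209, 104), (211, 104), (213, 105), (215, 104), (217, 103), (219, 104), (221, 92), (223, 71), (225, 69), (227, 70), (229, 95), (231, 109), (233, 94)]
[(235, 64), (237, 64), (239, 62), (241, 63), (243, 63), (245, 64), (247, 63), (249, 90), (251, 108), (253, 108), (255, 97), (257, 81), (259, 105), (261, 106), (263, 105), (265, 106), (267, 105), (269, 105), (271, 105), (273, 104), (275, 77), (277, 57), (279, 85), (281, 104), (283, 106), (285, 106), (287, 105), (289, 106), (291, 106), (293, 106), (295, 95), (297, 85), (299, 107), (301, 109), (303, 101), (305, 64), (307, 61), (309, 63), (311, 61), (313, 61), (315, 61), (317, 62), (319, 62), (321, 63), (323, 62)]
```

View pics/c2.png

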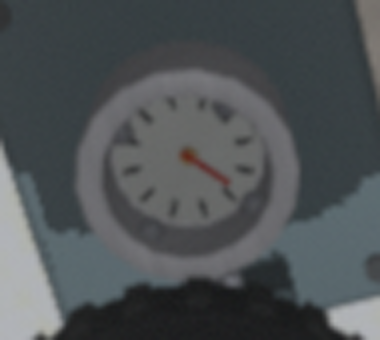

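Bezel and seat were measured in the same picture, so I use the relative shift: about +0.3 mm in tool x and −2.4 mm in tool y. The outer rim came out at 49–50 mm and the bore at 37 mm, as they must. Descending.

```bash
python3 -m handwheel '[{"tx":0.0003,"ty":-0.0024,"tz":0.02,"ax":0,"ay":0,"az":0,"jaw":-1},{"tx":0,"ty":0,"tz":0.03,"ax":0,"ay":0,"az":0,"jaw":-1},{"tx":0,"ty":0,"tz":0.025,"ax":0,"ay":0,"az":0,"jaw":-1},{"tx":0,"ty":0,"tz":0.012,"ax":0,"ay":0,"az":0,"jaw":-1},{"tx":0,"ty":0,"tz":0.004,"ax":0,"ay":0,"az":0,"jaw":-1},{"tx":0,"ty":0,"tz":0.003,"ax":0,"ay":0,"az":0,"jaw":-1},{"tx":0,"ty":0,"tz":0.003,"ax":0,"ay":0,"az":0,"jaw":-1},{"tx":0,"ty":0,"tz":0.002,"ax":0,"ay":0,"az":0,"jaw":-1},{"tx":0,"ty":0,"tz":0.002,"ax":0,"ay":0,"az":0,"jaw":-1},{"tx":0,"ty":0,"tz":0.0,"ax":0,"ay":0,"az":0,"jaw":-1}]'
python3 -c "
from h import *
for i in range(4): go((.598,-.0168,.0485))
w=grab('wrist');cv2.imwrite('pics/w4.png',w['img'][150:,:])"
```

```text
time: 5.5
ee_pos: [0.5978, -0.0144, 0.0528]
tcp_rot: [-180.0, 0.1, 166.4]
wrist_force: [-2.4, -3.0, 7.5]
opening: 0.0544
grasp_force: 42.9
shift mm [-0.8 -2.3  4.3] turn None pos [ 0.5978 -0.0144  0.0528] [-1.7995e+02  8.0000e-02  1.6640e+02] F [-2.4 -3.   7.5] open 0.0544 t 5.5
shift mm [-0.8 -2.3  4.3] turn None pos [ 0.5978 -0.0144  0.0528] [-1.7995e+02  8.0000e-02  1.6640e+02] F [-2.4 -3.   7.5] open 0.0544 t 5.5
shift mm [-0.8 -2.3  4.3] turn None pos [ 0.5978 -0.0144  0.0528] [-1.7995e+02  8.0000e-02  1.6640e+02] F [-2.4 -3.   7.5] open 0.0544 t 5.5
shift mm [-0.8 -2.3  4.3] turn None pos [ 0.5978 -0.0144  0.0528] [-1.7995e+02  8.0000e-02  1.6640e+02] F [-2.4 -3.   7.5] open 0.0544 t 5.5
```

View pics/w4.png

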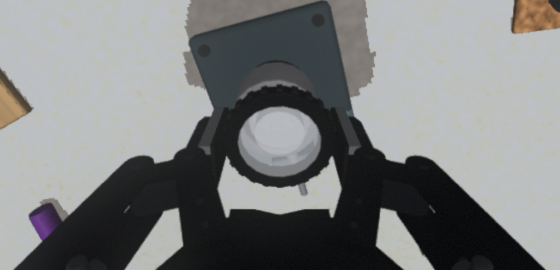

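Wrist crop: the bezel sits over the case, offset sideways, with lip contact of 7.5 N up and a lateral push towards −x, −y. I follow the lateral push by about 1.5 mm and ease down.

```bash
python3 -m handwheel '[{"tx":0.0,"ty":0,"tz":-0.002,"ax":0,"ay":0,"az":0,"jaw":-1},{"tx":0.0007,"ty":-0.0014,"tz":0,"ax":0,"ay":0,"az":0,"jaw":-1},{"tx":0,"ty":0,"tz":0.001,"ax":0,"ay":0,"az":0,"jaw":-1},{"tx":0,"ty":0,"tz":0.001,"ax":0,"ay":0,"az":0,"jaw":-1},{"tx":0,"ty":0,"tz":0.001,"ax":0,"ay":0,"az":0,"jaw":-1},{"tx":0,"ty":0,"tz":0.001,"ax":0,"ay":0,"az":0,"jaw":-1},{"tx":0,"ty":0,"tz":0.0,"ax":0,"ay":0,"az":0,"jaw":-1},{"tx":0,"ty":0,"tz":0.0,"ax":0,"ay":0,"az":0,"jaw":-1},{"tx":0,"ty":0,"tz":0.0,"ax":0,"ay":0,"az":0,"jaw":-1},{"tx":0,"ty":0,"tz":0.0,"ax":0,"ay":0,"az":0,"jaw":-1}]'
```

```text
time: 6.8
ee_pos: [0.5965, -0.015, 0.0497]
tcp_rot: [-180.0, 0.0, 166.4]
wrist_force: [0.3, -1.9, 0.6]
opening: 0.0542
grasp_force: 42.3
```

```bash
python3 -m handwheel '[{"tx":0.0,"ty":-0.0008,"tz":0.0005,"ax":0,"ay":0,"az":0,"jaw":-1},{"tx":0,"ty":0,"tz":0,"ax":0,"ay":0,"az":0,"jaw":0.4},{"tx":0,"ty":0,"tz":0,"ax":0,"ay":0,"az":0,"jaw":1},{"tx":0,"ty":0,"tz":0,"ax":0,"ay":0,"az":0,"jaw":1},{"tx":0,"ty":0,"tz":-0.01,"ax":0,"ay":0,"az":0,"jaw":1},{"tx":0,"ty":0,"tz":-0.03,"ax":0,"ay":0,"az":0,"jaw":1},{"tx":0,"ty":0,"tz":-0.03,"ax":0,"ay":0,"az":0,"jaw":1},{"tx":0,"ty":0,"tz":-0.03,"ax":0,"ay":0,"az":0,"jaw":1},{"tx":0,"ty":0,"tz":-0.02,"ax":0,"ay":0,"az":0,"jaw":1},{"tx":0,"ty":0,"tz":0.0,"ax":0,"ay":0,"az":0,"jaw":1}]'
python3 - <<'E'
from h import *
w=grab('wrist');np.save('w4.npy',w,allow_pickle=True)
img=w['img'];g=img.max(2)
m=np.zeros_like(g);m[150:270,215:345]=(g[150:270,215:345]<48)*255
c=max(cv2.findContours(m,0,2)[0],key=cv2.contourArea);e=cv2.fitEllipse(cv2.convexHull(c));print(e,onz(w,*e[0],.071),np.linalg.norm(onz(w,e[0][0]-e[1][1]/2,e[0][1],.071)-onz(w,*e[0],.071)))
go((.598,-.0168,.0485))
cv2.imwrite('pics/w5.png',cv2.resize(img[120:290,170:390],(660,510),interpolation=cv2.INTER_CUBIC))
E
```

```text
time: 8.05
ee_pos: [0.5972, -0.0158, 0.1714]
tcp_rot: [180.0, 0.2, 166.4]
wrist_force: [0.2, -0.4, -0.7]
opening: 0.0857
grasp_force: 0.0
((278.2461242675781, 207.44203186035156), (61.09560012817383, 63.67913818359375), 97.12875366210938) [ 0.5958912  -0.01658869  0.071     ] 0.028015810890574706
shift mm [ -1.4  -0.7 121.3] turn None pos [ 0.5966 -0.0157  0.1698] [1.7998e+02 8.0000e-02 1.6643e+02] F [-1.1  0.2 -0.4] open 0.0854 t 8.1
```

View pics/w5.png

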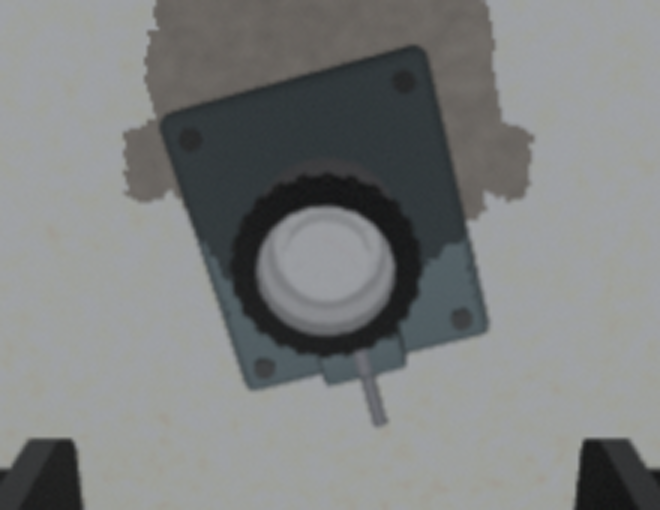

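Wrist crop: the bezel is centred and level in the gauge mouth (ellipse (278,207), radius 28 mm at the loose height) and free. Release pose gives the seat at about (0.5965, −0.016). Next the pusher.

```bash
cat >> h.py <<'E'
def axisrot(psi,tilt=35):
    p,t=np.radians([psi,tilt]);a=np.array([-np.sin(t)*np.cos(p),-np.sin(t)*np.sin(p),np.cos(t)])
    y=np.array([-np.sin(p),np.cos(p),0]);z=-a;x=np.cross(y,z);M=R.from_matrix(np.c_[x,y,z])
    return a,M.as_euler('xyz',degrees=True)
E
python3 - <<'E'
from h import *
a,e=axisrot(13.8);O=np.array([.539,-.258,.034])
print(a,e,O+a*.18)
go(O+a*.18,e)
E
```

```text
[-0.55701974 -0.13681717  0.81915204] [-180.    35.  -166.2] [ 0.43873645 -0.28262709  0.18144737]
shift mm [  90.9 -296.5  -11.9] turn [ -8.36 -34.24 -26.5 ] pos [ 0.5966 -0.0157  0.1698] [1.7998e+02 8.0000e-02 1.6643e+02] F [-1.1  0.2 -0.4] open 0.0854 t 8.1
```

```bash
python3 -m handwheel '[{"tx":0.018,"ty":-0.059,"tz":-0.0024,"ax":0,"ay":0,"az":0,"jaw":1},{"tx":0.018,"ty":-0.059,"tz":-0.0024,"ax":0,"ay":0,"az":0,"jaw":1},{"tx":0.018,"ty":-0.059,"tz":-0.0024,"ax":0,"ay":0,"az":0,"jaw":1},{"tx":0.018,"ty":-0.059,"tz":-0.0024,"ax":0,"ay":0,"az":0,"jaw":1},{"tx":0.018,"ty":-0.059,"tz":-0.0024,"ax":0,"ay":0,"az":0,"jaw":1},{"tx":0,"ty":0,"tz":0,"ax":-1.67,"ay":-6.85,"az":-5.3,"jaw":1},{"tx":0,"ty":0,"tz":0,"ax":-1.67,"ay":-6.85,"az":-5.3,"jaw":1},{"tx":0,"ty":0,"tz":0,"ax":-1.67,"ay":-6.85,"az":-5.3,"jaw":1},{"tx":0,"ty":0,"tz":0,"ax":-1.67,"ay":-6.85,"az":-5.3,"jaw":1},{"tx":0,"ty":0,"tz":0,"ax":-1.67,"ay":-6.85,"az":-5.3,"jaw":1}]'
python3 - <<'E'
from h import *
w=grab('wrist');np.save('w6.npy',w,allow_pickle=True)
a,e=axisrot(13.8);O=np.array([.539,-.258,.034])
go(O+a*.18,e)
for s in (.012,.06,.12):print(s,proj(w,O+a*s))
cv2.imwrite('pics/w6.png',w['img'])
E
```

```text
time: 9.35
ee_pos: [0.4392, -0.2809, 0.1804]
tcp_rot: [-179.9, 35.1, -166.0]
wrist_force: [1.2, 0.0, 0.7]
opening: 0.0853
grasp_force: 0.0
shift mm [-1.6 -2.  -2.2] turn [0.2  0.35 0.3 ] pos [ 0.4382 -0.2807  0.1787] [-179.99   35.35 -165.84] F [ 1.  -0.2 -1.1] open 0.0851 t 9.4
0.012 (np.float64(277.8408483363307), np.float64(188.99861744294486))
0.06 (np.float64(277.64739914308956), np.float64(202.38549300791237))
0.12 (np.float64(277.29308443532557), np.float64(226.97441771919432))
```

View pics/w6.png

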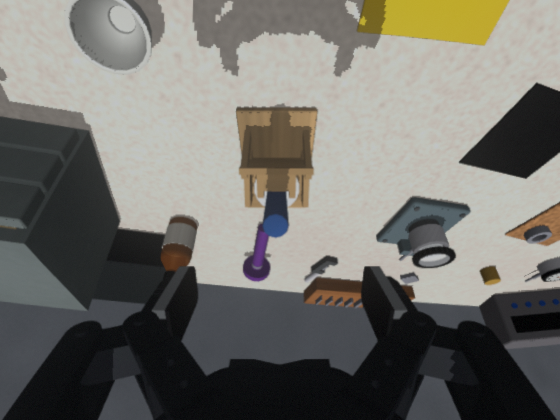

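Wrist view: blue handle end-on at (276,227), as predicted at (277,227), with the rest square in the image. The purple look-alike is beyond at (258,250). Advance 106 mm and grip.

```bash
python3 -m handwheel '[{"tx":-0.001,"ty":-0.001,"tz":0.02,"ax":0,"ay":0,"az":0,"jaw":1},{"tx":0,"ty":0,"tz":0.025,"ax":0,"ay":0,"az":0,"jaw":1},{"tx":0,"ty":0,"tz":0.025,"ax":0,"ay":0,"az":0,"jaw":1},{"tx":0,"ty":0,"tz":0.02,"ax":0,"ay":0,"az":0,"jaw":1},{"tx":0,"ty":0,"tz":0.016,"ax":0,"ay":0,"az":0,"jaw":1},{"tx":0,"ty":0,"tz":0,"ax":0,"ay":0,"az":0,"jaw":0},{"tx":0,"ty":0,"tz":0,"ax":0,"ay":0,"az":0,"jaw":-1},{"tx":0,"ty":0,"tz":0,"ax":0,"ay":0,"az":0,"jaw":-1},{"tx":0,"ty":0,"tz":0,"ax":0,"ay":0,"az":0,"jaw":-1},{"tx":0,"ty":0,"tz":0,"ax":0,"ay":0,"az":0,"jaw":-1}]' 100; python3 -c "
from h import *
a,e=axisrot(13.8);O=np.array([.539,-.258,.034]);go(O+a*.072,e)"
```

```text
time: 10.65
ee_pos: [0.4996, -0.2682, 0.0956]
tcp_rot: [-179.9, 35.0, -166.2]
wrist_force: [-3.7, -1.6, 3.5]
opening: 0.0176
grasp_force: 97.3
shift mm [2.  0.5 1.8] turn [-0.07 -0.05 -0.01] pos [ 0.4996 -0.2682  0.0956] [-179.94   34.95 -166.21] F [-3.7 -1.6  3.5] open 0.0176 t 10.65
```

```bash
python3 -m handwheel '[{"tx":-0.0086,"ty":0,"tz":-0.0123,"ax":0,"ay":0,"az":0,"jaw":-1},{"tx":-0.0143,"ty":0,"tz":-0.0205,"ax":0,"ay":0,"az":0,"jaw":-1},{"tx":-0.0143,"ty":0,"tz":-0.0205,"ax":0,"ay":0,"az":0,"jaw":-1},{"tx":-0.0143,"ty":0,"tz":-0.0205,"ax":0,"ay":0,"az":0,"jaw":-1},{"tx":-0.0143,"ty":0,"tz":-0.0205,"ax":0,"ay":0,"az":0,"jaw":-1},{"tx":0,"ty":0,"tz":0,"ax":0,"ay":7,"az":0,"jaw":-1},{"tx":0,"ty":0,"tz":0,"ax":0,"ay":7,"az":0,"jaw":-1},{"tx":0,"ty":0,"tz":0,"ax":0,"ay":7,"az":0,"jaw":-1},{"tx":0,"ty":0,"tz":0,"ax":0,"ay":7,"az":0,"jaw":-1},{"tx":0,"ty":0,"tz":0,"ax":0,"ay":7,"az":0,"jaw":-1}]'
python3 - <<'E'
from h import *
w=grab('wrist');np.save('w7.npy',w,allow_pickle=True)
go((.5965,-.016,.19),(180,0,-166.2))
cv2.imwrite('pics/w7.png',w['img'])
a=grab('scene');b=grab('side')
for n,c in(('a',a),('b',b)):
    hsv=cv2.cvtColor(c['img'],cv2.COLOR_BGR2HSV)
    np.save(n+'.npy',c,allow_pickle=True)
o=telemetry.get_obs()['ee_pos']
for c in(a,b):print(proj(c,o),proj(c,o+[0,0,-.07]))
s=lambda c,u,v:cv2.resize(c['img'][int(v)-40:int(v)+40,int(u)-40:int(u)+40],(400,400),interpolation=cv2.INTER_CUBIC)
cv2.imwrite('pics/c7.png',np.hstack([s(a,*proj(a,o+[0,0,-.04])),s(b,*proj(b,o+[0,0,-.04]))]))
E
```

```text
time: 11.9
ee_pos: [0.4997, -0.2676, 0.211]
tcp_rot: [-180.0, -0.2, -166.2]
wrist_force: [0.4, -0.5, -1.9]
opening: 0.0178
grasp_force: 97.6
shift mm [-153.7  220.7   17.7] turn [ 0.06 -0.63  0.09] pos [ 0.5005 -0.2671  0.2092] [ 179.94   -0.63 -166.11] F [-3.7  4.7 -3.1] open 0.0179 t 11.95
(np.float64(255.1436122354595), np.float64(121.5236262020617)) (np.float64(256.14545163593766), np.float64(145.14743096741753))
(np.float64(301.77166725012984), np.float64(238.8113656251668)) (np.float64(300.63927541541324), np.float64(257.2538740457913))
```

View pics/c7.png

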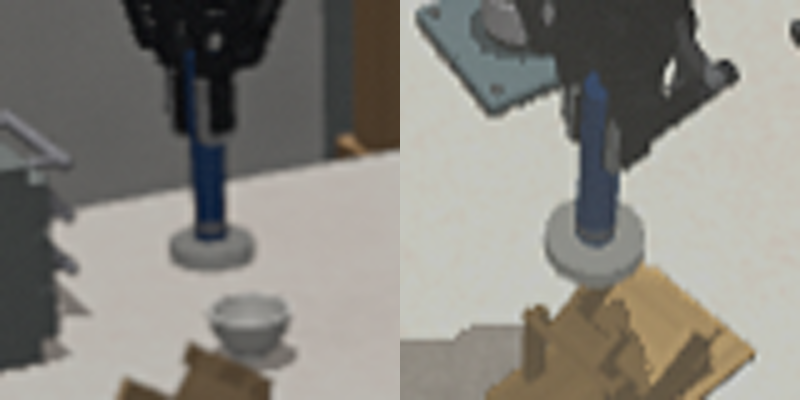

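Crop: pusher held upright, foot clear of the rest. I check its tilt with the two centreline planes.

Run:
```python
from h import *
n=[];C=[]
for f,(x0,x1,y0,y1) in(('a',(30,60,28,47)),('b',(33,55,15,47))):
    c=np.load(f+'.npy',allow_pickle=True).item();o=telemetry.get_obs()['ee_pos']
    u,v=proj(c,o+[0,0,-.04]);U,V=int(u)-40,int(v)-40
    hsv=cv2.cvtColor(c['img'],cv2.COLOR_BGR2HSV);m=cv2.inRange(hsv,(95,90,30),(130,255,255))
    rows=[];
    for y in range(V+y0,V+y1):
        xs=np.nonzero(m[y,U+x0:U+x1])[0]
        if len(xs)>2: rows.append((U+x0+xs.mean(),y,len(xs)))
    print(f,[(round(r[0]-U,1),r[1]-V,r[2]) for r in rows])
    rows=np.array([r for r in rows if abs(r[2]-np.median([q[2] for q in rows]))<=1]);k=np.polyfit(rows[:,1],rows[:,0],1)
    y=rows[[0,-1],1];o1,d1=ray(c,np.polyval(k,y[0]),y[0]);_,d2=ray(c,np.polyval(k,y[1]),y[1])
    n.append(np.cross(d1,d2)/np.linalg.norm(np.cross(d1,d2)));C.append(o1)
d=np.cross(*n);d/=np.linalg.norm(d);d*=np.sign(d[2]);print('axis',d,'tilt',np.degrees(np.arccos(d[2])))
P=np.linalg.lstsq(np.r_[n,[[0,0,1]]],[n[0]@C[0],n[1]@C[1],o[2]-.07],rcond=None)[0];print('axis at foot',P,'tcp',o)
A=R.from_euler('xyz',telemetry.get_obs()['tcp_rot'],degrees=True).inv();print('tool',A.apply(d),A.apply(P-o))
```

```text
a [(np.float64(40.5), 29, 6), (np.float64(41.0), 30, 7), (np.float64(41.0), 31, 5), (np.float64(41.0), 32, 5), (np.float64(41.0), 33, 5), (np.float64(41.5), 34, 6), (np.float64(41.5), 35, 6), (np.float64(41.0), 36, 5), (np.float64(41.0), 37, 5), (np.float64(41.0), 38, 5), (np.float64(41.5), 39, 4), (np.float64(41.5), 40, 4), (np.float64(41.5), 41, 4), (np.float64(41.5), 42, 4), (np.float64(41.5), 43, 4)]
b [(np.float64(38.0), 16, 3), (np.float64(38.0), 17, 3), (np.float64(38.5), 18, 4), (np.float64(39.0), 19, 3)]
axis [-0.3558632  -0.82896259  0.43148859] tilt 64.43793309549295
axis at foot [ 0.57477031 -0.09148756  0.13915207] tcp [ 0.50069403 -0.2671027   0.20915207]
tool [ 0.54496519 -0.71844896 -0.43225459] [-0.11415443  0.15255729  0.07016417]
```

Run:
```python
from h import *
ob=telemetry.get_obs();o=ob['ee_pos'];L=[]
for f,p in(('a',(211/5,237/5)),('b',(197/5,237/5))):
    c=np.load(f+'.npy',allow_pickle=True).item();u,v=proj(c,o+[0,0,-.04]);L+= [c,(int(u)-40+p[0],int(v)-40+p[1])]
P,e=cross(*L);A=R.from_euler('xyz',ob['tcp_rot'],degrees=True).inv()
print('foot top centre',P,e,'tool',A.apply(P-o))
go((.5965,-.016,.19),(180,0,-166.2))
```

```text
foot top centre [ 0.49738683 -0.26890377  0.14638011] 0.0021267928825978244 tool [ 0.00358024 -0.00106853  0.06277372]
shift mm [-153.3  220.7   19.4] turn [ 0.1  -0.06  0.1 ] pos [ 0.5007 -0.2671  0.2092] [ 1.799e+02 -6.000e-02 -1.661e+02] F [-0.  -0.3 -1.9] open 0.0182 t 12.05
```

Run:
```python
from h import *
w=np.load('w7.npy',allow_pickle=True).item()
M=np.array(optics.camera('wrist')['mount']);t=dict(w,E=M)
for x in(0,.005):print(x,'foot rim +x bottom',proj(t,(x+.025,0,.075)),'top +x',proj(t,(x+.025,0,.063)),'junction',proj(t,(x+.01,0,.063)),'side y',proj(t,(x,.025,.075)),proj(t,(x,-.025,.075)))
img=w['img'];g=cv2.cvtColor(img,6)
hsv=cv2.cvtColor(img,cv2.COLOR_BGR2HSV);m=cv2.inRange(hsv,(95,90,20),(130,255,255))
for y in range(180,300,4):
    xs=np.nonzero(m[y,230:330])[0]
    print(y,(230+xs.min(),230+xs.max()) if len(xs) else None, 'g278',g[y,278],g[y,262],g[y,294])
print('col278',[(y,int(g[y,278]),int(hsv[y,278,1])) for y in range(140,216,3)])
print('row215',[(x,int(g[215,x]),int(hsv[215,x,1])) for x in range(225,335,3)])
```

```text
0 foot rim +x bottom (np.float64(279.7117170001915), np.float64(189.28571264489617)) top +x (np.float64(279.72471734128163), np.float64(193.55609380534045)) junction (np.float64(279.69627744936054), np.float64(212.85096665064185)) side y (np.float64(310.95191284161734), np.float64(219.60472346558325)) (np.float64(248.38685204785344), np.float64(219.5359305113304))
0.005 foot rim +x bottom (np.float64(279.72080356396776), np.float64(182.96908051030408)) top +x (np.float64(279.734411433755), np.float64(186.93169913626528)) junction (np.float64(279.705650270011), np.float64(206.51472419615823)) side y (np.float64(311.1813691609471), np.float64(213.7195067321601)) (np.float64(248.17465232995644), np.float64(213.65100739929295))
180 None g278 84 86 82
184 None g278 87 89 86
188 None g278 81 88 88
192 None g278 129 81 82
196 None g278 129 123 128
200 None g278 129 129 128
204 None g278 128 130 130
208 None g278 128 129 129
212 None g278 52 128 128
216 None g278 44 128 127
220 (np.int64(271), np.int64(287)) g278 40 129 129
224 (np.int64(268), np.int64(290)) g278 39 128 126
228 (np.int64(267
[... 1140 characters left out ...]
), (191, 122, 4), (194, 129, 6), (197, 128, 4), (200, 129, 4), (203, 129, 2), (206, 128, 4), (209, 129, 8), (212, 52, 59), (215, 53, 35)]
row215 [(225, 190, 8), (228, 191, 5), (231, 190, 4), (234, 191, 4), (237, 190, 5), (240, 190, 5), (243, 189, 9), (246, 157, 5), (249, 130, 6), (252, 128, 4), (255, 129, 4), (258, 129, 4), (261, 128, 4), (264, 128, 2), (267, 126, 4), (270, 65, 35), (273, 53, 22), (276, 61, 20), (279, 56, 37), (282, 58, 21), (285, 53, 23), (288, 87, 22), (291, 128, 6), (294, 128, 4), (297, 129, 6), (300, 128, 4), (303, 128, 4), (306, 129, 4), (309, 129, 6), (312, 183, 3), (315, 189, 4), (318, 190, 9), (321, 190, 5), (324, 190, 5), (327, 190, 8), (330, 191, 9), (333, 190, 7)]
```

Foot centre lies about 2 mm along tool +x from the TCP and its underside is about 75 mm below. Moving above the bezel.

```bash
python3 -m handwheel '[{"tx":-0.0259,"ty":0.0368,"tz":0,"ax":0,"ay":0,"az":0,"jaw":-1},{"tx":-0.0259,"ty":0.0368,"tz":0,"ax":0,"ay":0,"az":0,"jaw":-1},{"tx":-0.0259,"ty":0.0368,"tz":0,"ax":0,"ay":0,"az":0,"jaw":-1},{"tx":-0.0259,"ty":0.0368,"tz":0,"ax":0,"ay":0,"az":0,"jaw":-1},{"tx":-0.0259,"ty":0.0368,"tz":0,"ax":0,"ay":0,"az":0,"jaw":-1},{"tx":-0.0259,"ty":0.0368,"tz":0,"ax":0,"ay":0,"az":0,"jaw":-1},{"tx":0,"ty":0,"tz":0.017,"ax":0,"ay":0,"az":0,"jaw":-1},{"tx":0,"ty":0,"tz":0.017,"ax":0,"ay":0,"az":0,"jaw":-1},{"tx":0,"ty":0,"tz":0.017,"ax":0,"ay":0,"az":0,"jaw":-1},{"tx":0,"ty":0,"tz":0,"ax":0,"ay":0,"az":0,"jaw":-1}]'
python3 -c "
from h import *
go((.5985,-.0155,.146),(180,0,-166.2))
go((.5985,-.0155,.146),(180,0,-166.2))"
```

```text
time: 13.35
ee_pos: [0.5967, -0.0169, 0.1571]
tcp_rot: [179.9, -0.2, -166.3]
wrist_force: [-0.1, 0.1, -1.3]
opening: 0.0178
grasp_force: 98.2
shift mm [-2.1  0.9 11.1] turn [ 0.06 -0.18 -0.07] pos [ 0.5967 -0.0169  0.1571] [ 179.94   -0.18 -166.27] F [-0.1  0.1 -1.3] open 0.0178 t 13.35
shift mm [-2.1  0.9 11.1] turn [ 0.06 -0.18 -0.07] pos [ 0.5967 -0.0169  0.1571] [ 179.94   -0.18 -166.27] F [-0.1  0.1 -1.3] open 0.0178 t 13.35
```

```bash
python3 -m handwheel '[{"tx":-0.0015,"ty":0.0007,"tz":0.005,"ax":0,"ay":0,"az":0,"jaw":-1},{"tx":0,"ty":0,"tz":0.003,"ax":0,"ay":0,"az":0,"jaw":-1},{"tx":0,"ty":0,"tz":0.001,"ax":0,"ay":0,"az":0,"jaw":-1},{"tx":0,"ty":0,"tz":0.001,"ax":0,"ay":0,"az":0,"jaw":-1},{"tx":0,"ty":0,"tz":0.001,"ax":0,"ay":0,"az":0,"jaw":-1},{"tx":0,"ty":0,"tz":0.001,"ax":0,"ay":0,"az":0,"jaw":-1},{"tx":0,"ty":0,"tz":0.001,"ax":0,"ay":0,"az":0,"jaw":-1},{"tx":0,"ty":0,"tz":0,"ax":0,"ay":0,"az":0,"jaw":-1},{"tx":0,"ty":0,"tz":0,"ax":0,"ay":0,"az":0,"jaw":-1},{"tx":0,"ty":0,"tz":0,"ax":0,"ay":0,"az":0,"jaw":-1}]'
```

```text
time: 14.6
ee_pos: [0.599, -0.0152, 0.1457]
tcp_rot: [180.0, -0.1, -166.2]
wrist_force: [0.4, 0.6, -1.8]
opening: 0.0177
grasp_force: 98.2
```

Not in contact yet. Continue 1 mm per row.

```bash
python3 -m handwheel '[{"tx":0,"ty":0,"tz":0.001,"ax":0,"ay":0,"az":0,"jaw":-1},{"tx":0,"ty":0,"tz":0.001,"ax":0,"ay":0,"az":0,"jaw":-1},{"tx":0,"ty":0,"tz":0.001,"ax":0,"ay":0,"az":0,"jaw":-1},{"tx":0,"ty":0,"tz":0.0005,"ax":0,"ay":0,"az":0,"jaw":-1},{"tx":0,"ty":0,"tz":0.0005,"ax":0,"ay":0,"az":0,"jaw":-1},{"tx":0,"ty":0,"tz":0.0005,"ax":0,"ay":0,"az":0,"jaw":-1},{"tx":0,"ty":0,"tz":0.0005,"ax":0,"ay":0,"az":0,"jaw":-1},{"tx":0,"ty":0,"tz":0,"ax":0,"ay":0,"az":0,"jaw":-1},{"tx":0,"ty":0,"tz":0,"ax":0,"ay":0,"az":0,"jaw":-1},{"tx":0,"ty":0,"tz":0,"ax":0,"ay":0,"az":0,"jaw":-1}]'
```

```text
time: 15.85
ee_pos: [0.5993, -0.0152, 0.1416]
tcp_rot: [-180.0, 0.0, -166.2]
wrist_force: [-1.4, -0.1, 7.3]
opening: 0.0176
grasp_force: 98.6
```

Pressing with about 9 N. Keep going down through the snap.

```bash
python3 -m handwheel '[{"tx":0,"ty":0,"tz":0.001,"ax":0,"ay":0,"az":0,"jaw":-1},{"tx":0,"ty":0,"tz":0.001,"ax":0,"ay":0,"az":0,"jaw":-1},{"tx":0,"ty":0,"tz":0.001,"ax":0,"ay":0,"az":0,"jaw":-1},{"tx":0,"ty":0,"tz":0.001,"ax":0,"ay":0,"az":0,"jaw":-1},{"tx":0,"ty":0,"tz":0.001,"ax":0,"ay":0,"az":0,"jaw":-1},{"tx":0,"ty":0,"tz":0.001,"ax":0,"ay":0,"az":0,"jaw":-1},{"tx":0,"ty":0,"tz":0.001,"ax":0,"ay":0,"az":0,"jaw":-1},{"tx":0,"ty":0,"tz":0,"ax":0,"ay":0,"az":0,"jaw":-1},{"tx":0,"ty":0,"tz":0,"ax":0,"ay":0,"az":0,"jaw":-1},{"tx":0,"ty":0,"tz":0,"ax":0,"ay":0,"az":0,"jaw":-1}]'
```

```text
time: 17.1
ee_pos: [0.5991, -0.0152, 0.1358]
tcp_rot: [-180.0, 0.0, -166.2]
wrist_force: [-5.0, 0.1, 14.7]
opening: 0.018
grasp_force: 100.0
```

```bash
python3 -m handwheel '[{"tx":0,"ty":0,"tz":0.001,"ax":0,"ay":0,"az":0,"jaw":-1},{"tx":0,"ty":0,"tz":0.001,"ax":0,"ay":0,"az":0,"jaw":-1},{"tx":0,"ty":0,"tz":0.001,"ax":0,"ay":0,"az":0,"jaw":-1},{"tx":0,"ty":0,"tz":0,"ax":0,"ay":0,"az":0,"jaw":-1},{"tx":0,"ty":0,"tz":0,"ax":0,"ay":0,"az":0,"jaw":-1},{"tx":0,"ty":0,"tz":0,"ax":0,"ay":0,"az":0,"jaw":-1},{"tx":0,"ty":0,"tz":0,"ax":0,"ay":0,"az":0,"jaw":-1},{"tx":0,"ty":0,"tz":0,"ax":0,"ay":0,"az":0,"jaw":-1},{"tx":0,"ty":0,"tz":0,"ax":0,"ay":0,"az":0,"jaw":-1},{"tx":0,"ty":0,"tz":0,"ax":0,"ay":0,"az":0,"jaw":-1}]'
python3 -c "
from h import *
o=telemetry.get_obs();print(o['torque'])"
```

```text
time: 18.35
ee_pos: [0.5994, -0.0152, 0.1357]
tcp_rot: [-179.9, 0.2, -166.2]
wrist_force: [-11.1, -0.3, 31.0]
opening: 0.0179
grasp_force: 101.8
[0.16800733 2.69187303 0.03076628]
```

Hard stop at 31 N, 8 mm below first contact, consistent with home. Lift and compare before and after pictures.

```bash
python3 -m handwheel '[{"tx":0,"ty":0,"tz":-0.006,"ax":0,"ay":0,"az":0,"jaw":-1},{"tx":0,"ty":0,"tz":-0.02,"ax":0,"ay":0,"az":0,"jaw":-1},{"tx":0,"ty":0,"tz":-0.03,"ax":0,"ay":0,"az":0,"jaw":-1},{"tx":0,"ty":0,"tz":-0.02,"ax":0,"ay":0,"az":0,"jaw":-1},{"tx":0.041,"ty":-0.012,"tz":0,"ax":0,"ay":0,"az":0,"jaw":-1},{"tx":0.041,"ty":-0.012,"tz":0,"ax":0,"ay":0,"az":0,"jaw":-1},{"tx":0.041,"ty":-0.012,"tz":0,"ax":0,"ay":0,"az":0,"jaw":-1},{"tx":0.041,"ty":-0.012,"tz":0,"ax":0,"ay":0,"az":0,"jaw":-1},{"tx":0,"ty":0,"tz":0,"ax":0,"ay":0,"az":0,"jaw":-1},{"tx":0,"ty":0,"tz":0,"ax":0,"ay":0,"az":0,"jaw":-1}]'
python3 - <<'E'
from h import *
A=grab('scene');B=grab('side')
for n,c in(('a',A),('b',B)):
    p=np.load(n+'.npy',allow_pickle=True).item()
    for k in(p,c):
        u,v=proj(k,(.5965,-.016,.067));u,v=int(u),int(v);s=k['img'].max(2)[v-25:v+26,u-25:u+26]
        m=((s<48)*255).astype(np.uint8);cs=[q for q in cv2.findContours(m,0,2)[0] if cv2.contourArea(q)>20]
        print(n,(u,v),[(np.array(cv2.boundingRect(q))+[u-25,v-25,0,0],cv2.contourArea(q)) for q in cs])
    print([round(proj(c,(.5965,-.016,z))[1],1) for z in(.071,.063)])
hsv=cv2.cvtColor(B['img'],cv2.COLOR_BGR2HSV)
go((.425,.006,.0757),(180,0,-166.2))
E
```

```text
time: 19.6
ee_pos: [0.4515, -0.1009, 0.2067]
tcp_rot: [180.0, -0.1, -166.2]
wrist_force: [0.8, -1.3, -2.0]
opening: 0.018
grasp_force: 98.2
a (264, 214) [(array([253, 211,  22,  11]), 48.0)]
a (264, 214) [(array([253, 214,  22,  11]), 52.5)]
[np.float64(212.6), np.float64(215.5)]
b (284, 202) []
b (284, 202) []
[np.float64(201.4), np.float64(203.3)]
shift mm [  0.4 109.9 130.9] turn [ 0.03 -0.09  0.02] pos [ 0.4518 -0.1006  0.2065] [ 1.7997e+02 -9.0000e-02 -1.6618e+02] F [-0.6  0.2 -2.1] open 0.0177 t 19.7
```

The bezel went down 3 px in the scene view (2.9 px expected for 8 mm) with no sideways shift, so it is home. Now stand the pusher on the mat.

```bash
python3 -m handwheel '[{"tx":0,"ty":0.035,"tz":0,"ax":0,"ay":0,"az":0,"jaw":-1},{"tx":0,"ty":0.04,"tz":0,"ax":0,"ay":0,"az":0,"jaw":-1},{"tx":0,"ty":0.035,"tz":0.015,"ax":0,"ay":0,"az":0,"jaw":-1},{"tx":0,"ty":0,"tz":0.03,"ax":0,"ay":0,"az":0,"jaw":-1},{"tx":0,"ty":0,"tz":0.03,"ax":0,"ay":0,"az":0,"jaw":-1},{"tx":0,"ty":0,"tz":0.025,"ax":0,"ay":0,"az":0,"jaw":-1},{"tx":0,"ty":0,"tz":0.015,"ax":0,"ay":0,"az":0,"jaw":-1},{"tx":0,"ty":0,"tz":0.008,"ax":0,"ay":0,"az":0,"jaw":-1},{"tx":0,"ty":0,"tz":0.003,"ax":0,"ay":0,"az":0,"jaw":-1},{"tx":0,"ty":0,"tz":0,"ax":0,"ay":0,"az":0,"jaw":-1}]'
python3 - <<'E'
from h import *
go((.425,.006,.0757),(180,0,-166.2))
A=grab('scene');B=grab('side')
def corners(c,u,v):
    m=((c['img'].max(2)<45)*255).astype(np.uint8);z=np.zeros_like(m);z[v-45:v+45,u-45:u+45]=m[v-45:v+45,u-45:u+45]
    q=max(cv2.findContours(z,0,2)[0],key=cv2.contourArea);print(cv2.boundingRect(q),cv2.contourArea(q))
o=telemetry.get_obs()['ee_pos']
# foot against mat: bright foot pixels within mat outline
for c in(A,B):
    print('pred foot edge',[np.round(proj(c,(.423,.006,.003)+.025*np.array([np.cos(t),np.sin(t),0])),1).tolist() for t in np.radians([0,90,180,270])],'mat centre',np.round(proj(c,(.423,.006,.003)),1))
    u,v=map(int,proj(c,(.423,.006,.009)));g=c['img'].max(2);print([(x,int(g[v,x])) for x in range(u-40,u+41,3)]);print([(y,int(g[y,u])) for y in range(v-40,v+41,3)])
E
```

```text
time: 20.95
ee_pos: [0.4252, 0.0059, 0.0814]
tcp_rot: [180.0, -0.0, -166.2]
wrist_force: [1.1, -0.6, -2.1]
opening: 0.0176
grasp_force: 98.5
shift mm [0.1 0.1 5.7] turn [ 0.   -0.04 -0.01] pos [0.4252 0.0059 0.0814] [ 1.8000e+02 -4.0000e-02 -1.6621e+02] F [ 1.1 -0.6 -2.1] open 0.0176 t 20.95
pred foot edge [[321.3, 225.1], [334.8, 227.2], [337.4, 220.2], [324.1, 218.3]] mat centre [329.4 222.6]
[(289, 187), (292, 188), (295, 188), (298, 189), (301, 113), (304, 18), (307, 26), (310, 26), (313, 28), (316, 15), (319, 27), (322, 106), (325, 125), (328, 126), (331, 127), (334, 125), (337, 124), (340, 26), (343, 16), (346, 12), (349, 84), (352, 125), (355, 120), (358, 122), (361, 119), (364, 120), (367, 120)]
[(180, 72), (183, 58), (186, 58), (189, 58), (192, 60), (195, 58), (198, 53), (201, 57), (204, 59), (207, 61), (210, 62), (213, 62), (216, 70), (219, 114), (222, 121), (225, 114), (228, 12), (231, 13), (234, 28), (237, 28), (240, 192), (243, 187), (246, 188), (249, 188), (252, 188), (255, 188), (258, 188)]
pred foot edge [[238.2, 229.2], [227.3, 226.8], [223.1, 235.2], [234.1, 237.7]] mat centre [230.7 232.2]
[(190, 192), (193, 192), (196, 183), (199, 128), (202, 135), (205, 136), (208, 142), (211, 61), (214, 63), (217, 61), (220, 60), (223, 140), (226, 139), (229, 102), (232, 125), (235, 138), (238, 93), (241, 61), (244, 69), (247, 67), (250, 110), (253, 192), (256, 192), (259, 192), (262, 191), (265, 192), (268, 192)]
[(190, 63), (193, 60), (196, 61), (199, 61), (202, 57), (205, 59), (208, 61), (211, 69), (214, 76), (217, 87), (220, 80), (223, 81), (226, 81), (229, 82), (232, 139), (235, 112), (238, 61), (241, 63), (244, 65), (247, 81), (250, 193), (253, 192), (256, 192), (259, 192), (262, 191), (265, 192), (268, 191)]
```

Mat is dark on all sides of the foot. Ease down to contact.

```bash
python3 -m handwheel '[{"tx":0,"ty":0,"tz":0.002,"ax":0,"ay":0,"az":0,"jaw":-1},{"tx":0,"ty":0,"tz":0.001,"ax":0,"ay":0,"az":0,"jaw":-1},{"tx":0,"ty":0,"tz":0.001,"ax":0,"ay":0,"az":0,"jaw":-1},{"tx":0,"ty":0,"tz":0.001,"ax":0,"ay":0,"az":0,"jaw":-1},{"tx":0,"ty":0,"tz":0.0005,"ax":0,"ay":0,"az":0,"jaw":-1},{"tx":0,"ty":0,"tz":0.0005,"ax":0,"ay":0,"az":0,"jaw":-1},{"tx":0,"ty":0,"tz":0,"ax":0,"ay":0,"az":0,"jaw":-1},{"tx":0,"ty":0,"tz":0,"ax":0,"ay":0,"az":0,"jaw":-1},{"tx":0,"ty":0,"tz":0,"ax":0,"ay":0,"az":0,"jaw":-1},{"tx":0,"ty":0,"tz":0,"ax":0,"ay":0,"az":0,"jaw":-1}]'
```

```text
time: 22.3
ee_pos: [0.4251, 0.0059, 0.0758]
tcp_rot: [180.0, -0.0, -166.2]
wrist_force: [-1.9, -0.1, 7.5]
opening: 0.018
grasp_force: 99.5
```

```bash
python3 -m handwheel '[{"tx":0,"ty":0,"tz":-0.0005,"ax":0,"ay":0,"az":0,"jaw":-1},{"tx":0,"ty":0,"tz":0,"ax":0,"ay":0,"az":0,"jaw":-0.3},{"tx":0,"ty":0,"tz":0,"ax":0,"ay":0,"az":0,"jaw":0.2},{"tx":0,"ty":0,"tz":0,"ax":0,"ay":0,"az":0,"jaw":0.6},{"tx":0,"ty":0,"tz":0,"ax":0,"ay":0,"az":0,"jaw":1},{"tx":0,"ty":0,"tz":0,"ax":0,"ay":0,"az":0,"jaw":1},{"tx":0,"ty":0,"tz":-0.015,"ax":0,"ay":0,"az":0,"jaw":1},{"tx":0,"ty":0,"tz":-0.035,"ax":0,"ay":0,"az":0,"jaw":1},{"tx":0,"ty":0,"tz":-0.045,"ax":0,"ay":0,"az":0,"jaw":1},{"tx":0,"ty":0,"tz":-0.045,"ax":0,"ay":0,"az":0,"jaw":1}]' 20
python3 - <<'E'
from h import *
go((.425,.006,.0757))
A=grab('scene');B=grab('side')
for n,c in(('a',A),('b',B)):
    hsv=cv2.cvtColor(c['img'],cv2.COLOR_BGR2HSV);m=cv2.inRange(hsv,(100,110,30),(128,255,255))
    u,v=map(int,proj(c,(.423,.006,.06)));z=np.zeros_like(m);z[v-45:v+45,u-30:u+30]=m[v-45:v+45,u-30:u+30]
    ys,xs=np.nonzero(z);print(n,len(xs),ys.min(),ys.max(),'top x',xs[ys<ys.min()+4].mean(),'bot x',xs[ys>ys.max()-4].mean(),'pred top',np.round(proj(c,(.423,.006,.123)),1),'bot',np.round(proj(c,(.423,.006,.015)),1))
    k,s=(c,c['img'].max(2));u,v=map(int,proj(c,(.5965,-.016,.067)));s=s[v-25:v+26,u-25:u+26]
    for q in cv2.findContours(((s<48)*255).astype(np.uint8),0,2)[0]:
        if cv2.contourArea(q)>20: print('bezel',np.array(cv2.boundingRect(q))+[u-25,v-25,0,0])
E
```

```text
time: 23.55
ee_pos: [0.4249, 0.0059, 0.2179]
tcp_rot: [180.0, -0.0, -166.2]
wrist_force: [1.2, 0.1, -0.6]
opening: 0.0855
grasp_force: 0.0
shift mm [-2.000e-01  1.000e-01  1.422e+02] turn None pos [0.4249 0.0059 0.2179] [ 1.800e+02 -2.000e-02 -1.662e+02] F [ 1.2  0.1 -0.6] open 0.0855 t 23.55
a 204 181 219 top x 331.5 bot x 330.0 pred top [331.9 181. ] bot [329.6 218.7]
bezel [253 214  22  11]Traceback (most recent call last):
  File "<stdin>", line 7, in <module>
    return umr_minimum(a, axis, None, out, keepdims, initial, where)
ValueError: zero-size array to reduction operation minimum which has no identity
```

Pusher stands upright on the mat, the bezel is home and the gripper is clear. Handing in.

```bash
python3 -c "
from workcell import workorder
print(workorder.job_done())"
```

```text
the job is handed in; nothing more can be done
None
```

The job is handed in at about 24 s: by my measurements the bezel is fully home and the pusher stands upright on the black mat, but no verdict was shown, bystanders were not re-measured, and I viewed 11 pictures where the limit was 10.

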